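Weigh a part-used filament spool on the beam scale

ROBOT

A 6-joint arm with a two-finger parallel gripper is mounted at the origin on the work surface. World frame = base frame: x ahead of the robot, y to its left, z up, the work surface at z = 0. Lengths are in m, angles in rad, forces in N, time in s.
With the tool pointing down it reaches from about 0.275 to 0.85 m from the base axis. Payload 19 kg.
Tool frame: the origin (TCP) lies on the centre line of the jaws, within the pads' length; the fingertips stand 25 mm ahead of it and the grasp point (between the pads) lies 6 mm ahead of it; x points along the fingers, z is the direction in which the jaws open and shut, and the axes are right-handed (so a half turn about x gives the same grasp; the last joint's range is limited). The gripper opens to 85 mm and grips with 20 to 120 N. Pads are 22 mm wide; open, the fingers measure 114 mm over their backs; the gripper's body (76 mm by 85 mm) begins 54 mm behind the grasp point. The pads swing forward as they close: fully open they stand 13 mm farther back than shut.
Start: joints at [-1.37, 0.15, 1.437, -0, 1.554, -0.134], TCP at [0.189, -0.543, 0.256] pointing down, gripper open.
Joint ranges: [-2.8, 2.8], [-0.68, 2.1], [0.12, 2.68], [-1.39, 4.53], [0.16, 2.79], [-2.81, 2.81]. Speed limits (rad/s): [1.89, 1.89, 2.22, 3.01, 3.01, 3.01].

INTERFACE

Orientations are given as a rotation vector (axis times angle).
In Python, from cell import * gives the robot as it stands. The module is installed in compiled form; this text tells all that it offers.
- The arm moves only by the tool move_arm, never from a script. Its argument "moves" is a list of rows, each an object of numbers: "dx", "dy", "dz": the shift along the world's x, y, z in mm; "twist": the turn about the world's z in degrees. A call has 1 to 5 rows; each row is the pose to reach, as a shift and turn from the pose commanded when the call began; what a row does not reach only later rows make up. A row lasts 1/8 s, in which the tool goes at most 62.5 mm and 10.7 degrees, less where a joint would pass 70% of its speed; a pose out of reach is approached as far as the arm can. A call with a gripper value outside its range is refused whole. "claw" is the opening in per cent of the stroke, from 0 (shut) to 100 (fully open), set as the call begins (left out, the last holds). The fingers move at their own pace and stop on an object; "force" is the grip in N (left out, the last holds). Time passes only in rows, so rows that repeat a pose let the fingers close. It gives the time, the measured TCP pose, the force and the opening at its end, in the units of the state.
- get_obs(): the state, without advancing time (a new reading comes with each control period).
- capture(name): name is "scene" or "side" or "wrist"; returns a dict with "img" (480x640x3 uint8, red, green, blue), "depth" (480x640 float32, m along the optical axis (not along the pixel's ray), 0 where there is no reading), "camera_matrix" (3x3 intrinsics, pixels), "k1" (the pictures are not rectified: a ray, as slopes to the right and down, at radius r is drawn at 1 + k1 r^2 times it, then the intrinsics apply), "T" (4x4, takes a point from camera to world coordinates); the wrist camera has in their place "tool_from_camera" (4x4, takes a point from camera to tool coordinates, whose origin is the TCP and whose axes are the tool frame's). Camera axes: x right, y up, looking along -z (the intrinsics and any distortion apply to the point x, -y, -z); pixel columns grow to the right and rows downward; lengths in m; the calibration is good to about 2 mm. A picture is of the moment at which its call begins: read the wrist's pose just before it.
- sign_off(): hands the job in, once; it reports no verdict.
The state is a dict: "clock": time; "joint_pos": joint angles; "dq": joint speeds; "tau": joint torques, N m; "eef_pos": TCP position; "eef_rot": TCP orientation; "wrist_force": force on the tool from outside, world axes, zero at the start; "torque": the same for the moment, N m; "gripper_width": finger opening in m.
Only numpy, scipy, OpenCV 4.12 (cv2) and the standard library are available. Lean on these libraries where they do the work, as an engineer would, in place of code of your own. Each camera call takes 0.05 s, during which the arm holds its last target. There are 200 camera calls.

TASK

Someone left an empty reel on the beam scale: put it in the grey tray in front of the scale. Then take the larger of the two filament spools out of the low rack, stand it on its rim in the scale's trough, and slide the brass poise along the notched beam until the pointer comes to rest centred on the black zero block. Let go of everything and do not disturb the smaller spool, the robot car or the scraper.

Things in the scene. Friction and masses are not known exactly. Their poses are not given: they have to be found in the camera images.
- scale: Fixed bench beam scale, 555 mm long, 130 mm deep. Origin on the table under the fulcrum; its +y points to the load end (trough), -y along the beam to the pointer, z up. Beam pivot 110 mm up, fulcrum cheeks reach 122 mm. The end post behind the pointer (12 mm square, top 160 mm up) stands 357 mm from the origin towards -y.
- trough (a point): Middle of the bottom of the scale's steel trough pan, 140 mm up when level, 100 mm from the fulcrum. Axes as the scale's. Runs 92 mm along y; both sides slope up at 30 degrees to rims 65 mm out in x, 28 mm up. A 120 mm spool, axis along y, rests with its centre 61 mm above this point. The pan stays level, moves at most 8 mm up or down; where the load sits in it does not matter.
- beam (a joint): Beam angle (rad): 0 level, pointer on the middle of the zero block; positive = pointer end up (load heavier than the poise setting); stops at +0.08 and -0.08. Between the stops it rests at an angle proportional to the imbalance: one notch of the poise changes it by about 0.026. Swings die out in about 1 s.
- poise (a joint): Poise position along the beam (m): 0 at the first notch (60 mm from the fulcrum; balances the empty trough), growing towards the pointer to 0.2. 21 notches 10 mm apart, 25 g each; a sprung pawl draws the poise into the nearest notch (unless left right on top of a tooth) and holds it there; 4 to 6 N push it on. It cannot be lifted off. Starts between 0 and 0.05.
- poise_grip (a point): On the axis of the poise's upright round brass grip post (18 mm diameter, 42 mm tall), 17 mm below its top, 25 mm above the poise's block (30 mm along the beam, 34 mm across, 50 mm tall). 165 mm up with the beam level; rises and falls with the beam. Its -y points along the beam to the pointer.
- pointer_tip (a point): Tip of the pointer at the beam's end, 331 mm from the fulcrum.
- zero_mark (a point): Edge of the upright white scale plate that the pointer tip faces, at the middle of its black zero block (10 mm tall), 110 mm up.
- empty: Empty black reel (bare 44 mm hub), 120 mm rim diameter, 48 mm over its two flat flanges, 90 g, standing in the trough at the start. Origin at its centre, y along its axis.
- spool: Larger filament spool, partly wound with grey filament: 120 mm rim diameter, 48 mm over its two flat flanges, 230 to 465 g. Origin at its centre, y along its axis. It stands on its rim on the rack's two dowels, in the left or the right place, its axis along the rack's y.
- small_spool: Smaller spool, 90 mm rim diameter, 40 mm wide, in the rack's other place, about 120 mm beside the larger. Origin at its centre. Leave alone.
- rack: Fixed plywood spool rack, 170 mm deep, 270 mm wide; origin on the table under its middle, front towards its own -x. Two 16 mm dowels along y at x = -34 and +34 mm, axes 30 mm up, carry the spools; the larger spool's centre is at x = 0, 89 mm up, its lowest point 9 mm below the dowels' tops. The shelf's uprights stand at its ends, y = -129 and +129 mm, x = -20 to +35 mm.
- shelf_edge (a point): Lower front edge, mid width, of the rack's upper shelf, 15 mm thick, 75 mm deep, with boxes to 250 mm up standing 29 mm behind its edge. 175 mm up, 30 mm in front (-x) of the spools' centres. It covers the spools from above, so they are taken from the front with the tool leaning; 26 mm of headroom to lift before drawing out.
- tray: Fixed open grey plastic tray for empties, 120 mm (x) by 170 mm (y), 50 mm high, walls and floor 5 mm. Origin under its middle.
- pan: The body of the trough pan, same origin and axes as the trough point.
- car: Blue classroom robot car, about 120 by 95 by 62 mm, on the table between tray and rack. Leave alone.
- scraper: Print scraper with black handle, 190 mm long, lying on the table to the right of the tray. Leave alone.

How it is judged:
On the way, in this order (a step that is already met when the one before it is completed fails the run):
1. the empty reel is off the scale and left in the grey tray (x of empty in the frame of tray between -0.055 and 0.055 m and y of empty in the frame of tray between -0.08 and 0.08 m and height (world z) of empty below 0.085 m and contact force between the fingers and empty below 0.1 N), for 0.2 s.
2. the larger spool stands in the trough, let go (x of spool in the frame of trough between -0.015 and 0.015 m and y of spool in the frame of trough between -0.035 and 0.035 m and z of spool in the frame of trough below 0.07 m and contact force between spool and pan above 1 N and contact force between the fingers and spool below 0.1 N), for 0.2 s.
3. the poise, let go in its notch, brings the pointer to rest on the zero block (value of joint beam between -0.017 and 0.017 rad and velocity of joint beam between -0.02 and 0.02 rad/s and contact force between the fingers and poise below 0.1 N), for 0.4 s.
At the end, for the whole second after the job is handed in: Larger spool upright and at rest in the trough (centre within 15 mm across, 35 mm along, axis within 0.2 rad), beam at rest within 0.017 rad of level (pointer within about 5.5 mm of the zero block's middle), empty reel inside the tray walls with its centre below 85 mm (value of joint beam between -0.017 and 0.017 rad and velocity of joint beam between -0.02 and 0.02 rad/s and x of spool in the frame of trough between -0.015 and 0.015 m and y of spool in the frame of trough between -0.035 and 0.035 m and z of spool in the frame of trough below 0.07 m and angle between the y axis of spool and the y axis of trough, either way round below 0.2 rad and linear speed of spool below 0.02 m/s and x of empty in the frame of tray between -0.055 and 0.055 m and y of empty in the frame of tray between -0.08 and 0.08 m and height (world z) of empty below 0.085 m); the robot touches nothing.
It fails at once if the smaller spool is disturbed (distance of small_spool from where it was at the start of the episode above 0.03 m).
It fails at once if the robot car is disturbed (distance of car from where it was at the start of the episode above 0.03 m).
It fails at once if the scraper is disturbed (distance of scraper from where it was at the start of the episode above 0.03 m).
It also fails if it takes over 72 s, if anything falls off the work surface, if the arm or the gripper's body presses on something with over 40 N, if the wrist force passes 120 N, or if a joint passes its speed limit or range.

## Working session

There is one attempt and no reset: what is moved stays moved. The work goes in short steps, Python scripts to look and compute and a tool call to move; the robot and the scene stay as the last step left them, time stands still between calls to the robot, and variables do not carry over. Pictures are saved under pics/ and viewed, about 8 in all and at most 12, crops included, and the job is handed in when it is done.

Besides the shell and the picture viewer there is one more tool, called after ">>>" by a JSON object that holds its "op" and its "data", one argument or row to a line. move_arm: Moves the arm, as the interface text tells. Its arguments: {"type":"object","properties":{"moves":{"type":"array","items":{"type":"object","properties":{"dx":{"type":"number"},"dy":{"type":"number"},"dz":{"type":"number"},"twist":{"type":"number"}}}},"claw":{"type":"number"},"force":{"type":"number"}},"required":["moves"]}

```bash
mkdir -p pics; cat > h.py <<'E'
from cell import *
import numpy as np, cv2
from scipy.spatial.transform import Rotation as R
def cloud(c,T=None):
    K=c["camera_matrix"];k=c["k1"];d=c["depth"]
    v,u=np.mgrid[0:480,0:640]
    x=(u-K[0,2])/K[0,0];y=(v-K[1,2])/K[1,1]
    xu,yu=x.copy(),y.copy()
    for _ in range(8):
        f=1+k*(xu**2+yu**2); xu,yu=x/f,y/f
    P=np.stack([xu*d,-yu*d,-d,np.ones_like(d)],-1)
    T=c["T"] if T is None else T
    P=(P@np.asarray(T).T)[...,:3]
    P[d==0]=np.nan
    return P
def wristT(o,c):
    T=np.eye(4);T[:3,:3]=R.from_rotvec(o["eef_rot"]).as_matrix();T[:3,3]=o["eef_pos"]
    return T@c["tool_from_camera"]
def save(n,img): cv2.imwrite("pics/"+n,img[...,::-1])
E
python3 - <<'E'
from h import *
o=get_obs();print({k:np.round(v,3) for k,v in o.items()})
print(R.from_rotvec(o["eef_rot"]).as_matrix().round(3))
for n in("scene","side"):
    c=capture(n);save(n+"0.png",c["img"]);np.save(n+"0.npy",cloud(c));print(n,c["k1"],np.round(c["T"],2).tolist())
E
```

```text
{'clock': np.float64(0.0), 'joint_pos': array([-1.37 ,  0.151,  1.438, -0.   ,  1.554, -0.134]), 'dq': array([ 0.001, -0.001, -0.002, -0.002, -0.002,  0.002]), 'tau': array([ 3.0000e-03, -7.1305e+01, -5.7085e+01, -0.0000e+00,  9.0000e-03,
       -0.0000e+00]), 'eef_pos': array([ 0.189, -0.543,  0.256]), 'eef_rot': array([ 0.96 ,  1.35 , -0.959]), 'wrist_force': array([-0.176, -0.527,  0.146]), 'torque': array([ 0.025, -0.01 ,  0.014]), 'gripper_width': np.float64(0.085)}
[[-0.     0.944  0.329]
 [ 0.001  0.329 -0.944]
 [-1.     0.    -0.001]]
scene -0.05316750437710579 [[-0.78, -0.43, 0.45, 0.97], [0.62, -0.56, 0.54, 0.6], [0.02, 0.71, 0.71, 0.89], [0.0, 0.0, 0.0, 1.0]]
side 0.01135374491635254 [[-0.9, 0.34, -0.28, 0.1], [-0.45, -0.68, 0.59, 0.77], [0.01, 0.65, 0.76, 1.14], [0.0, 0.0, 0.0, 1.0]]
```

View pics/scene0.png

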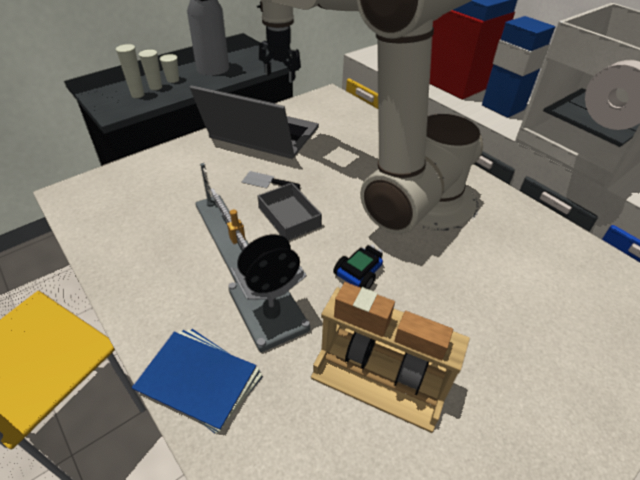

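View pics/side0.png

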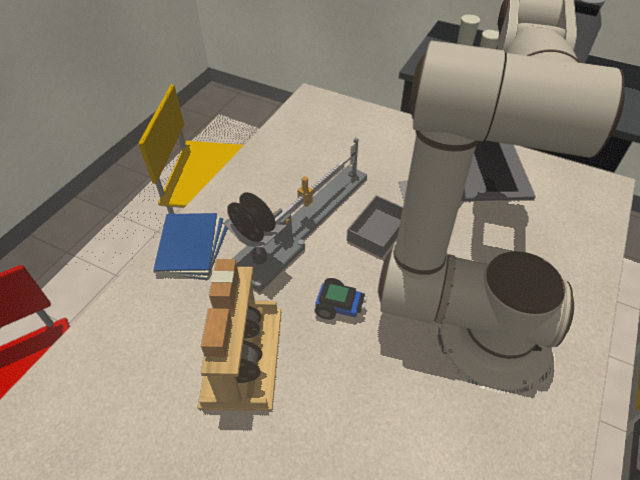

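```bash
python3 - <<'E'
from h import *
W=np.zeros((600,800,3),np.uint8);Z=np.full((600,800),-1.)
# map: x 0.15..0.75 -> rows bottom to top; y 0.35..-0.45 -> cols
for n in("scene","side"):
    P=np.load(n+"0.npy").reshape(-1,3);I=cv2.imread(f"pics/{n}0.png").reshape(-1,3)
    for p,b in zip(P,I):
        if not np.isfinite(p[0]) or p[2]>.3: continue
        r=int((0.85-p[0])*800);q=int((0.40-p[1])*800)
        if 1<=r<598 and 1<=q<798 and p[2]>Z[r,q]:
            Z[r:r+2,q:q+2]=p[2];W[r:r+2,q:q+2]=b
for i in range(0,8): 
    cv2.putText(W,f"{.85-i*.1:.2f}",(0,i*80+8),0,.4,(0,255,255));cv2.line(W,(0,i*80),(799,i*80),(0,90,90),1)
for i in range(0,10): 
    cv2.putText(W,f"{.4-i*.1:.1f}",(i*80,595),0,.4,(0,255,255));cv2.line(W,(i*80,0),(i*80,599),(0,90,90),1)
cv2.imwrite("pics/top.png",W);np.save("Z.npy",Z)
E
```

```text
(no output)
```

View pics/top.png

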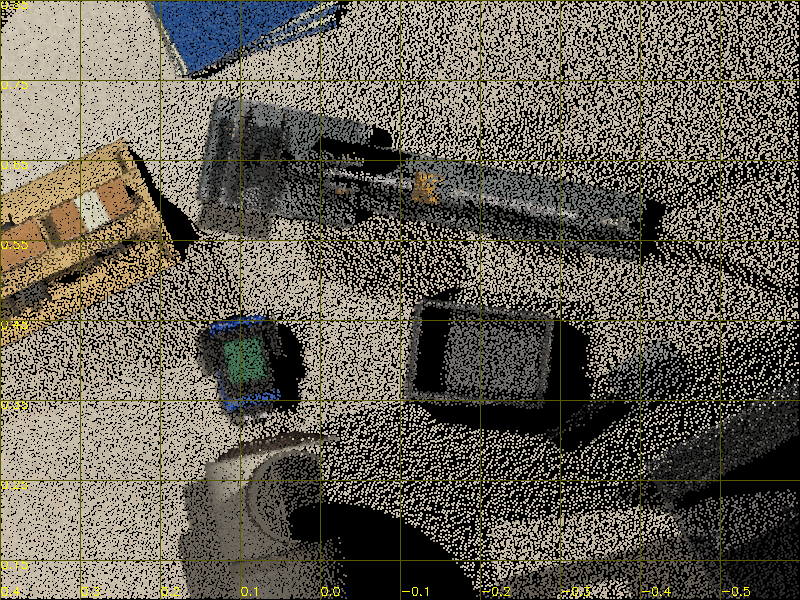

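```bash
python3 - <<'E'
from h import *
for n in("scene","side"):
    P=np.load(n+"0.npy").reshape(-1,3);I=cv2.cvtColor(cv2.imread(f"pics/{n}0.png"),cv2.COLOR_BGR2HSV).reshape(-1,3)
    def sel(x0,x1,y0,y1,z0,z1,m=True):
        with np.errstate(invalid='ignore'):
            return P[(P[:,0]>x0)&(P[:,0]<x1)&(P[:,1]>y0)&(P[:,1]<y1)&(P[:,2]>z0)&(P[:,2]<z1)&m]
    def rect(q,t):
        if len(q)<5: print(n,t,len(q));return
        (cx,cy),(w,h),a=cv2.minAreaRect((q[:,:2]*1000).astype(np.float32)); print(n,t,len(q),"c",round(cx,1),round(cy,1),"wh",round(w),round(h),"a",round(a,1),"z",np.percentile(q[:,2],[5,50,95]).round(3))
    rect(sel(.37,.5,-.32,-.08,.042,.056),"tray")
    rect(sel(.42,.75,.15,.6,.183,.197),"shelf")
    rect(sel(.42,.75,.15,.6,.24,.26),"boxes")
    rect(sel(.42,.75,.15,.6,.008,.02),"rackbase?")
    rect(sel(.5,.75,-.05,.2,.215,.30),"reeltop")
    rect(sel(.5,.75,-.05,.2,.17,.30,I[:,2]<60),"reel")
    rect(sel(.5,.75,-.3,0,.14,.20,(I[:,1]>110)),"poise")
    rect(sel(.5,.7,-.45,-.25,.115,.17),"post")
    rect(sel(.5,.7,-.45,-.22,.014,.035),"scalebase")
    rect(sel(.35,.5,.03,.2,.03,.08),"car")
    q=sel(.42,.68,.15,.6,.06,.16,I[:,2]<70);rect(q,"spools")
    if len(q): print(np.c_[np.round(q[::max(1,len(q)//25)],3)].tolist())
E
```

```text
scene tray 278 c 414.5 -199.9 wh 175 108 a 82.9 z [0.043 0.048 0.052]
scene shelf 1866 c 551.0 335.3 wh 78 271 a 25.6 z [0.185 0.19  0.194]
scene boxes 1270 c 588.1 286.8 wh 47 100 a 25.6 z [0.243 0.251 0.253]
scene rackbase? 4504 c 567.7 308.6 wh 150 331 a 25.7 z [0.01  0.013 0.015]
scene reeltop 1505 c 655.2 74.9 wh 53 118 a 78.7 z [0.217 0.236 0.26 ]
scene reel 2394 c 652.7 76.8 wh 51 123 a 79.2 z [0.178 0.223 0.257]
scene poise 107 c 614.8 -129.1 wh 18 24 a 35.9 z [0.141 0.162 0.18 ]
scene post 136 c 581.3 -320.3 wh 135 12 a 78.6 z [0.116 0.125 0.159]
scene scalebase 846 c 584.5 -309.9 wh 191 80 a 79.4 z [0.018 0.021 0.026]
scene car 1179 c 400.1 96.2 wh 107 97 a 8.9 z [0.035 0.057 0.063]
scene spools 1322 c 551.1 360.9 wh 83 200 a 23.5 z [0.071 0.104 0.135]
[[0.58, 0.268, 0.116], [0.575, 0.282, 0.108], [0.598, 0.274, 0.11], [0.599, 0.278, 0.108], [0.596, 0.279, 0.099], [0.596, 0.282, 0.095], [0.593, 0.291, 0.097], [0.588, 0.301, 0.096], [0.576, 0.307, 0.085], [0.614, 0.283, 0.081], [0.578, 0.308, 0.072], [0.604, 0.286, 0.062], [0.582, 0.31, 0.068], [0.533, 0.401, 0.134], [0.552,
[... 915 characters left out ...]
5 wh 107 101 a 12.8 z [0.036 0.057 0.064]
side spools 609 c 511.0 319.5 wh 49 160 a 26.7 z [0.063 0.095 0.135]
[[0.556, 0.255, 0.113], [0.546, 0.252, 0.099], [0.542, 0.249, 0.075], [0.538, 0.275, 0.092], [0.53, 0.286, 0.101], [0.529, 0.284, 0.09], [0.533, 0.285, 0.079], [0.538, 0.288, 0.069], [0.532, 0.286, 0.062], [0.499, 0.353, 0.134], [0.483, 0.344, 0.124], [0.481, 0.342, 0.103], [0.479, 0.347, 0.09], [0.483, 0.392, 0.142], [0.471, 0.386, 0.132], [0.473, 0.388, 0.126], [0.46, 0.378, 0.115], [0.48, 0.392, 0.111], [0.469, 0.386, 0.105], [0.46, 0.381, 0.1], [0.491, 0.396, 0.09], [0.483, 0.393, 0.085], [0.471, 0.387, 0.081], [0.466, 0.384, 0.077], [0.461, 0.381, 0.068], [0.492, 0.397, 0.061]]
```

>>> {"op": "move_arm", "data": {
  "moves": [
    {"dx":30,"dy":40,"dz":40,"twist":-3},
    {"dx":155,"dy":206,"dz":74,"twist":-10},
    {"dx":155,"dy":206,"dz":74,"twist":-10},
    {"dx":155,"dy":206,"dz":74,"twist":-10},
    {"dx":155,"dy":206,"dz":74,"twist":-10}
  ],
  "claw": 100
}}

```text
clock: 0.72
eef_pos: [0.3453, -0.3347, 0.331]
eef_rot: [1.089, 1.281, -1.088]
wrist_force: [-0.0, -0.7, 0.2]
gripper_width: 0.0857
```

>>> {"op": "move_arm", "data": {
  "moves": [
    {"dx":155,"dy":206,"twist":-10},
    {"dx":155,"dy":206,"twist":-10},
    {"dx":155,"dy":206,"twist":-10},
    {"dx":155,"dy":206,"twist":-10},
    {"dx":155,"dy":206,"twist":-10}
  ]
}}

```text
$.moves[0]: bad value
```

>>> {"op": "move_arm", "data": {
  "moves": [
    {"dx":154,"dy":206,"twist":-10},
    {"dx":154,"dy":206,"twist":-10},
    {"dx":154,"dy":206,"twist":-10},
    {"dx":154,"dy":206,"twist":-10},
    {"dx":154,"dy":206,"twist":-10}
  ]
}}

```text
$.moves[0]: bad value
```

```bash
python3 - <<'E'
from h import *
o=get_obs();print(o["eef_pos"].round(4),R.from_rotvec(o["eef_rot"]).as_matrix()[:,2].round(3),o["joint_pos"].round(2))
c=capture("wrist");save("w1.png",c["img"]);P=cloud(c,wristT(o,c)).reshape(-1,3)
I=c["img"].reshape(-1,3).max(1)
with np.errstate(invalid='ignore'):
    q=P[(P[:,2]>.22)&(P[:,2]<.3)&(I<60)]
print(len(q),cv2.minAreaRect((q[:,:2]*1000).astype(np.float32)) if len(q)>5 else '',q[:,2].max() if len(q) else '')
# box heights near large spool
for n in("scene","side"):
    P=np.load(n+"0.npy").reshape(-1,3);d=P[:,:2]-[.5432,.3317];x=d@[.903,.4305];y=d@[-.4305,.903]
    with np.errstate(invalid='ignore'):
      for a in (-100,-50,10,40,60,80,100):
        m=(abs(y*1000-a)<8)&(abs(x)<.09)&(P[:,2]>.195)
        if m.sum():print(n,a,"box front x",np.percentile(x[m],3).round(4),"z",np.percentile(P[m,2],[50,97]).round(3))
E
```

```text
[ 0.3453 -0.3347  0.331 ] [ 0.162 -0.987  0.001] [-0.93 -0.06  1.51  0.    1.69  0.48]
185 ((309.1493835449219, -493.7935791015625), (3.369527816772461, 161.5410919189453), 28.23108673095703) 0.22450831384290665
scene -100 box front x 0.0029 z [0.248 0.251]
scene -50 box front x 0.0015 z [0.25  0.254]
scene 10 box front x 0.0021 z [0.235 0.237]
scene 40 box front x 0.0021 z [0.235 0.238]
scene 60 box front x 0.0026 z [0.235 0.237]
scene 80 box front x 0.0023 z [0.235 0.237]
scene 100 box front x 0.0025 z [0.234 0.237]
side -100 box front x -0.0017 z [0.249 0.253]
side -50 box front x -0.0018 z [0.25  0.253]
side 10 box front x -0.002 z [0.234 0.237]
side 40 box front x -0.002 z [0.234 0.237]
side 60 box front x -0.0021 z [0.234 0.237]
side 80 box front x -0.0022 z [0.234 0.237]
side 100 box front x -0.0017 z [0.222 0.237]
```

>>> {"op": "move_arm", "data": {
  "moves": [
    {"dx":155,"dy":206,"dz":0,"twist":-10},
    {"dx":155,"dy":206,"dz":0,"twist":-10},
    {"dx":155,"dy":206,"dz":0,"twist":-10},
    {"dx":155,"dy":206,"dz":0,"twist":-10},
    {"dx":155,"dy":206,"dz":0,"twist":-10}
  ]
}}

```text
clock: 1.4
eef_pos: [0.5002, -0.1285, 0.3297]
eef_rot: [1.218, 1.205, -1.217]
wrist_force: [0.3, -1.1, -0.7]
gripper_width: 0.0853
```

>>> {"op": "move_arm", "data": {
  "moves": [
    {"dx":154,"dy":206,"dz":0,"twist":-9.7},
    {"dx":154,"dy":206,"dz":0,"twist":-9.7},
    {"dx":154,"dy":206,"dz":0,"twist":-9.7},
    {"dx":154,"dy":206,"dz":0,"twist":-9.7},
    {"dx":154,"dy":206,"dz":0,"twist":-9.7}
  ]
}}

```text
clock: 2.02
eef_pos: [0.6542, 0.077, 0.3286]
eef_rot: [1.341, 1.12, -1.343]
wrist_force: [-0.4, -0.6, -0.0]
gripper_width: 0.0855
```

```bash
python3 - <<'E'
from h import *
o=get_obs();print(o["eef_pos"].round(4),R.from_rotvec(o["eef_rot"]).as_matrix()[:,2].round(3),o["joint_pos"].round(2))
c=capture("wrist");save("w1.png",c["img"]);P=cloud(c,wristT(o,c)).reshape(-1,3)
I=c["img"].reshape(-1,3).max(1)
with np.errstate(invalid='ignore'):
    q=P[(P[:,2]>.22)&(P[:,2]<.27)&(I<60)]
print(len(q),cv2.minAreaRect((q[:,:2]*1000).astype(np.float32)) if len(q)>5 else '',q[:,2].max() if len(q) else '')
E
```

```text
[0.6542 0.077  0.3286] [-0.18  -0.984  0.   ] [0.   0.32 1.09 0.   1.74 1.75]
6281 ((623.901123046875, 113.60575866699219), (104.68145751953125, 220.85902404785156), 40.021427154541016) 0.2629770568084422
```

View pics/w1.png

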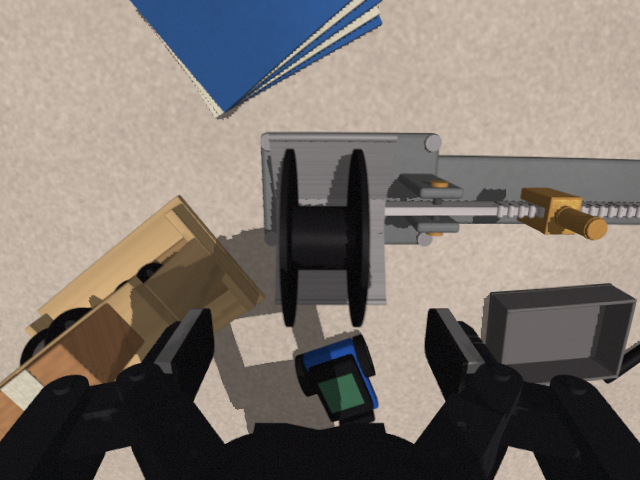

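>>> {"op": "move_arm", "data": {
  "moves": [
    {"dx":-1,"dy":-1,"dz":-50,"twist":0},
    {"dx":-1,"dy":-1,"dz":-83,"twist":0},
    {"dx":-1,"dy":-1,"dz":-83,"twist":0}
  ]
}}

```text
clock: 2.45
eef_pos: [0.6507, 0.0723, 0.2453]
eef_rot: [1.342, 1.118, -1.348]
wrist_force: [0.4, -0.3, 1.6]
gripper_width: 0.0854
```

>>> {"op": "move_arm", "data": {
  "moves": [
    {"dx":0,"dy":0,"dz":0,"twist":0},
    {"dx":0,"dy":0,"dz":0,"twist":0},
    {"dx":0,"dy":0,"dz":0,"twist":0},
    {"dx":0,"dy":0,"dz":0,"twist":0},
    {"dx":0,"dy":0,"dz":0,"twist":0}
  ],
  "claw": 0,
  "force": 40
}}

```text
clock: 3.08
eef_pos: [0.652, 0.074, 0.2474]
eef_rot: [1.343, 1.117, -1.343]
wrist_force: [1.6, -0.2, -0.4]
gripper_width: 0.0477
```

>>> {"op": "move_arm", "data": {
  "moves": [
    {"dx":0,"dy":0,"dz":0,"twist":0},
    {"dx":0,"dy":0,"dz":20,"twist":0},
    {"dx":0,"dy":0,"dz":50,"twist":0}
  ]
}}

```text
clock: 3.45
eef_pos: [0.6515, 0.0741, 0.2968]
eef_rot: [1.342, 1.119, -1.345]
wrist_force: [0.3, -0.5, 0.1]
gripper_width: 0.0477
```

```bash
python3 - <<'E'
from h import *
o=get_obs();T0=wristT(o,c:=capture("wrist"));print(o["eef_pos"].round(4),o["wrist_force"].round(2))
P=cloud(c,T0).reshape(-1,3)
Q=[P,np.load("scene0.npy").reshape(-1,3),np.load("side0.npy").reshape(-1,3)]
for q in Q:
    with np.errstate(invalid='ignore'):
        t=q[(abs(q[:,0]-.414)<.09)&(abs(q[:,1]+.2)<.12)&(q[:,2]>.045)&(q[:,2]<.054)]
    print(len(t),cv2.minAreaRect((t[:,:2]*1000).astype(np.float32)) if len(t)>5 else '')
# scene/wrist merged
t=np.concatenate([q[(abs(q[:,0]-.414)<.09)&(abs(q[:,1]+.2)<.12)&(q[:,2]>.045)&(q[:,2]<.054)] for q in Q])
print(cv2.minAreaRect((t[:,:2]*1000).astype(np.float32)))
E
```

```text
[0.6515 0.0741 0.2968] [ 0.33 -0.49  0.08]
1326 ((408.0402526855469, -202.54660034179688), (170.0289764404297, 121.66341400146484), 83.44420623779297)
326 ((407.22418212890625, -199.19036865234375), (175.41419982910156, 122.28504943847656), 82.87581634521484)
275 ((405.54571533203125, -201.4239501953125), (176.66322326660156, 121.8704833984375), 83.38370513916016)
((407.3358459472656, -200.40936279296875), (177.5531005859375, 125.11502075195312), 82.63129425048828)
```

>>> {"op": "move_arm", "data": {
  "moves": [
    {"dx":0,"dy":0,"dz":28,"twist":0},
    {"dx":-125,"dy":-140,"dz":28,"twist":47},
    {"dx":-125,"dy":-140,"dz":28,"twist":47},
    {"dx":-125,"dy":-140,"dz":28,"twist":47},
    {"dx":-125,"dy":-140,"dz":28,"twist":47}
  ]
}}

```text
clock: 4.12
eef_pos: [0.525, -0.068, 0.3258]
eef_rot: [0.799, 1.418, -0.799]
wrist_force: [0.9, 0.3, 0.4]
gripper_width: 0.0477
```

>>> {"op": "move_arm", "data": {
  "moves": [
    {"dx":-120,"dy":-136,"dz":0,"twist":47},
    {"dx":-120,"dy":-136,"dz":0,"twist":47},
    {"dx":-120,"dy":-136,"dz":0,"twist":47},
    {"dx":-120,"dy":-136,"dz":0,"twist":47},
    {"dx":-120,"dy":-136,"dz":0,"twist":47}
  ]
}}

```text
clock: 4.75
eef_pos: [0.4058, -0.203, 0.3253]
eef_rot: [0.161, 1.565, -0.161]
wrist_force: [0.5, 0.1, -0.7]
gripper_width: 0.0476
```

```bash
python3 - <<'E'
from h import *
o=get_obs();T0=wristT(o,c:=capture("wrist"));z=R.from_rotvec(o["eef_rot"]).as_matrix()[:,2]
print(o["eef_pos"].round(4),np.degrees(np.arctan2(z[1],z[0])),o["gripper_width"])
E
```

```text
[ 0.4058 -0.203   0.3253] -11.752383537167608 0.04760264946895818
```

>>> {"op": "move_arm", "data": {
  "moves": [
    {"dx":1,"dy":0,"dz":-60,"twist":5.2},
    {"dx":1,"dy":0,"dz":-120,"twist":5.2},
    {"dx":1,"dy":0,"dz":-180,"twist":5.2},
    {"dx":1,"dy":0,"dz":-205,"twist":5.2},
    {"dx":1,"dy":0,"dz":-212,"twist":5.2}
  ]
}}

```text
clock: 5.42
eef_pos: [0.4075, -0.2014, 0.112]
eef_rot: [0.095, 1.571, -0.093]
wrist_force: [-1.3, -0.7, -0.1]
gripper_width: 0.0474
```

```bash
python3 - <<'E'
from h import *
o=get_obs();z=R.from_rotvec(o["eef_rot"]).as_matrix()[:,2]
print(o["eef_pos"].round(4),np.degrees(np.arctan2(z[1],z[0])),o["wrist_force"].round(2))
E
```

```text
[ 0.4075 -0.2014  0.112 ] -6.844032747072159 [-1.29 -0.69 -0.09]
```

>>> {"op": "move_arm", "data": {
  "moves": [
    {"dx":0,"dy":0,"dz":0,"twist":0},
    {"dx":0,"dy":0,"dz":0,"twist":0},
    {"dx":0,"dy":0,"dz":0,"twist":0},
    {"dx":0,"dy":0,"dz":40,"twist":0},
    {"dx":0,"dy":0,"dz":100,"twist":0}
  ],
  "claw": 100
}}

```text
clock: 6.05
eef_pos: [0.4073, -0.2017, 0.214]
eef_rot: [0.094, 1.571, -0.092]
wrist_force: [0.8, -0.4, 0.5]
gripper_width: 0.0855
```

>>> {"op": "move_arm", "data": {
  "moves": [
    {"dx":0,"dy":0,"dz":60,"twist":0},
    {"dx":0,"dy":0,"dz":120,"twist":0},
    {"dx":0,"dy":0,"dz":120,"twist":0}
  ]
}}

```text
clock: 6.42
eef_pos: [0.4086, -0.2025, 0.3382]
eef_rot: [0.089, 1.562, -0.096]
wrist_force: [0.7, 0.6, -1.3]
gripper_width: 0.0854
```

```bash
python3 - <<'E'
from h import *
o=get_obs();T0=wristT(o,c:=capture("wrist"));print(o["eef_pos"].round(4))
a=c["img"];s=capture("scene")["img"];save("rel.png",cv2.resize(np.hstack([a,s[100:400,100:500].repeat(1,0) if 0 else cv2.resize(s[120:420,120:520],(640,480))]),(800,300)))
P=cloud(c,T0).reshape(-1,3);I=a.reshape(-1,3).max(1)
with np.errstate(invalid='ignore'):
    q=P[(abs(P[:,0]-.407)<.09)&(abs(P[:,1]+.2)<.1)&(P[:,2]>.06)&(P[:,2]<.15)]
print(len(q),cv2.minAreaRect((q[:,:2]*1000).astype(np.float32)),np.percentile(q[:,2],98))
E
```

```text
[ 0.4086 -0.2025  0.3382]
3111 ((407.6534423828125, -199.94715881347656), (120.40504455566406, 47.21019744873047), 83.26592254638672) 0.1238327754136607
```

View pics/rel.png

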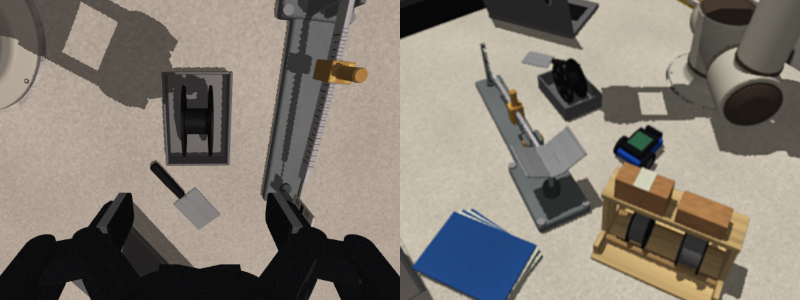

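>>> {"op": "move_arm", "data": {
  "moves": [
    {"dx":1,"dy":37,"dz":0,"twist":8.2},
    {"dx":2,"dy":73,"dz":0,"twist":16.4},
    {"dx":4,"dy":109,"dz":0,"twist":24.6},
    {"dx":5,"dy":145,"dz":0,"twist":32.8},
    {"dx":6,"dy":182,"dz":0,"twist":41}
  ]
}}

```text
clock: 7.15
eef_pos: [0.4134, -0.0189, 0.332]
eef_rot: [-0.471, 1.521, 0.473]
wrist_force: [0.7, 0.8, -0.2]
gripper_width: 0.0852
```

>>> {"op": "move_arm", "data": {
  "moves": [
    {"dx":1,"dy":37,"dz":0,"twist":8.2},
    {"dx":2,"dy":73,"dz":0,"twist":16.4},
    {"dx":4,"dy":109,"dz":0,"twist":24.6},
    {"dx":5,"dy":145,"dz":0,"twist":32.8},
    {"dx":6,"dy":182,"dz":0,"twist":41}
  ]
}}

```text
clock: 7.78
eef_pos: [0.4194, 0.1631, 0.332]
eef_rot: [-1.021, 1.32, 1.022]
wrist_force: [-0.4, 0.6, 0.6]
gripper_width: 0.0854
```

>>> {"op": "move_arm", "data": {
  "moves": [
    {"dx":1,"dy":37,"dz":0,"twist":8.2},
    {"dx":2,"dy":73,"dz":0,"twist":16.4},
    {"dx":4,"dy":109,"dz":0,"twist":24.6},
    {"dx":5,"dy":145,"dz":0,"twist":32.8},
    {"dx":6,"dy":181,"dz":0,"twist":40.5}
  ]
}}

```text
clock: 8.4
eef_pos: [0.4255, 0.344, 0.3318]
eef_rot: [-1.535, 0.961, 1.537]
wrist_force: [1.3, -0.1, -0.0]
gripper_width: 0.0854
```

```bash
python3 - <<'E'
from h import *
o=get_obs();T0=wristT(o,c:=capture("wrist"));z=R.from_rotvec(o["eef_rot"]).as_matrix()[:,2]
print(o["eef_pos"].round(4),np.degrees(np.arctan2(z[1],z[0])),o["joint_pos"].round(2),o["wrist_force"].round(2))
print(np.round(c["tool_from_camera"],3))
save("w3.png",c["img"]);P=cloud(c,T0).reshape(-1,3);I=c["img"].reshape(-1,3).max(1)
d=P[:,:2]-[.5432,.3317];x=d@[.903,.4305];y=d@[-.4305,.903]
with np.errstate(invalid='ignore'):
    for t,m in(("spoolfront",(x>-.075)&(x<-.02)&(y>.0)&(y<.12)&(P[:,2]>.07)&(P[:,2]<.16)&(I<110)),("shelf",(abs(P[:,2]-.19)<.004)&(abs(x)<.1)&(abs(y)<.12)),("box",(abs(P[:,2]-.236)<.004)&(abs(x)<.1)&(abs(y)<.12)),("small",(x>-.075)&(x<-.02)&(y>-.12)&(y<.0)&(P[:,2]>.07)&(P[:,2]<.16)&(I<110))):
        if m.sum()>5: print(t,m.sum(),"x",np.percentile(x[m],[1,50,99]).round(4),"y",np.percentile(y[m],[1,50,99]).round(4),"z",np.percentile(P[m,2],[1,99]).round(4))
E
```

```text
[0.4255 0.344  0.3318] 116.01941811879786 [ 0.54  0.08  1.37 -0.    1.7  -1.49] [ 1.27 -0.12 -0.04]
[[ 0.001  0.307 -0.952 -0.116]
 [ 0.001  0.952  0.307  0.079]
 [ 1.    -0.001  0.001 -0.001]
 [ 0.     0.     0.     1.   ]]
spoolfront 2571 x [-0.059  -0.0395 -0.0204] y [0.032  0.0549 0.0781] z [0.0743 0.1429]
shelf 10362 x [-0.0298 -0.0121  0.0409] y [-0.1177  0.0237  0.1189] z [0.1865 0.1931]
box 5006 x [-0.0012  0.0143  0.0361] y [-0.0211  0.0511  0.0966] z [0.2322 0.2387]
small 1203 x [-0.0434 -0.0304 -0.0201] y [-0.0782 -0.059  -0.0384] z [0.0708 0.1088]
```

View pics/w3.png

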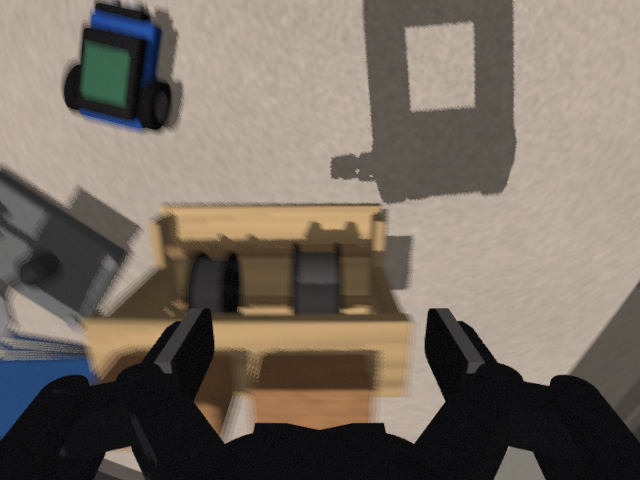

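```bash
python3 - <<'E'
from h import *
o=get_obs();T0=wristT(o,c:=capture("wrist"));P=cloud(c,T0).reshape(-1,3)
d=P[:,:2]-[.5432,.3317];x=d@[.903,.4305];y=d@[-.4305,.903]
for a in range(-100,-20,5):
    m=(abs(x*1000-a)<2.5)&(abs(y-.0)<.1)&(P[:,2]>0.003)
    if m.sum()>5:print(a,m.sum(),np.percentile(P[m,2],[5,50,95]).round(3))
E
```

```text
-100 1629 [0.328 0.371 0.386]
-95 1524 [0.326 0.372 0.376]
-90 1549 [0.329 0.375 0.38 ]
-85 530 [0.004 0.01  0.374]
-80 667 [0.01  0.011 0.012]
-75 662 [0.01  0.011 0.012]
-70 651 [0.01  0.011 0.012]
-65 648 [0.01  0.011 0.012]
-60 721 [0.01  0.011 0.094]
-55 741 [0.01  0.011 0.11 ]
-50 1056 [0.01  0.012 0.117]
-45 1124 [0.01  0.012 0.124]
-40 1923 [0.01  0.033 0.119]
-35 1589 [0.011 0.039 0.125]
-30 3246 [0.036 0.181 0.189]
-25 1834 [0.077 0.188 0.19 ]
```

>>> {"op": "move_arm", "data": {
  "moves": [
    {"dx":52,"dy":18,"dz":-30,"twist":-0.5},
    {"dx":52,"dy":18,"dz":-60,"twist":-0.5},
    {"dx":52,"dy":18,"dz":-100,"twist":-0.5},
    {"dx":52,"dy":18,"dz":-140,"twist":-0.5},
    {"dx":52,"dy":18,"dz":-140,"twist":-0.5}
  ]
}}

```text
clock: 9.12
eef_pos: [0.4766, 0.3597, 0.1899]
eef_rot: [-1.524, 0.974, 1.529]
wrist_force: [-1.0, 0.4, 0.1]
gripper_width: 0.0852
```

>>> {"op": "move_arm", "data": {
  "moves": [
    {"dx":1,"dy":1,"dz":-20,"twist":0},
    {"dx":1,"dy":1,"dz":-35,"twist":0},
    {"dx":1,"dy":1,"dz":-41,"twist":0},
    {"dx":1,"dy":1,"dz":-41,"twist":0}
  ]
}}

```text
clock: 9.62
eef_pos: [0.4789, 0.3619, 0.1525]
eef_rot: [-1.526, 0.968, 1.526]
wrist_force: [0.6, 0.3, -0.2]
gripper_width: 0.0855
```

```bash
python3 - <<'E'
from h import *
for i in range(4):
    o=get_obs();c=capture("side" if i else "wrist");print(o["eef_pos"].round(4),o["wrist_force"].round(2),o["torque"].round(2),o["joint_pos"].round(3))
    if i==0: a=c["img"]
s=capture("scene")["img"]; s2=c["img"]
save("g1.png",np.hstack([cv2.resize(s2[200:420,180:380],(400,440)),cv2.resize(s[250:450,280:480],(400,440))]))
E
```

```text
[0.4789 0.3619 0.1525] [ 0.55  0.33 -0.24] [ 0.02 -0.02 -0.04] [ 0.519  0.257  1.523 -0.     1.362 -1.493]
[0.479  0.362  0.1529] [-1.26  0.3  -0.19] [ 0.   -0.07 -0.03] [ 0.519  0.257  1.522 -0.     1.362 -1.493]
[0.4791 0.362  0.153 ] [ 0.3   0.49 -0.03] [ 0.04 -0.03 -0.04] [ 0.519  0.257  1.522 -0.     1.362 -1.493]
[0.4791 0.3621 0.153 ] [ 0.75 -0.13 -1.04] [ 0.03  0.01 -0.01] [ 0.519  0.257  1.522 -0.     1.362 -1.493]
```

View pics/g1.png

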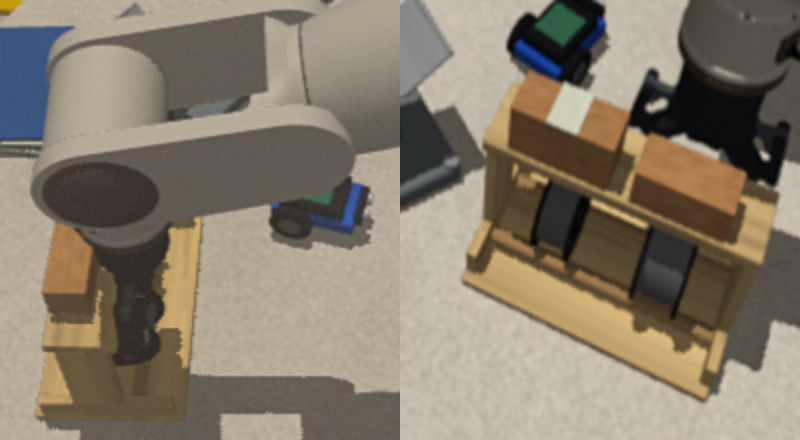

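>>> {"op": "move_arm", "data": {
  "moves": [
    {"dx":0,"dy":0,"dz":-2,"twist":0},
    {"dx":0,"dy":0,"dz":-4,"twist":0},
    {"dx":0,"dy":0,"dz":-6,"twist":0},
    {"dx":0,"dy":0,"dz":-6,"twist":0}
  ]
}}

```text
clock: 10.38
eef_pos: [0.4788, 0.3619, 0.1461]
eef_rot: [-1.526, 0.968, 1.526]
wrist_force: [-1.1, -0.9, 0.0]
gripper_width: 0.0856
```

>>> {"op": "move_arm", "data": {
  "moves": [
    {"dx":0,"dy":0,"dz":-1,"twist":0},
    {"dx":0,"dy":0,"dz":-2,"twist":0},
    {"dx":0,"dy":0,"dz":-2,"twist":0}
  ]
}}

```text
clock: 10.75
eef_pos: [0.479, 0.362, 0.1452]
eef_rot: [-1.526, 0.966, 1.525]
wrist_force: [-5.0, -2.9, 10.5]
gripper_width: 0.0848
```

```bash
python3 - <<'E'
from h import *
for i in range(4):
    o=get_obs();capture("side");print(o["eef_pos"].round(4),o["wrist_force"].round(2),o["torque"].round(2))
E
```

```text
[0.479  0.362  0.1452] [-5.05 -2.94 10.54] [-0.16  0.37  0.12]
[0.479  0.3621 0.1452] [-4.78 -3.8  10.86] [-0.1   0.53  0.11]
[0.479  0.3621 0.1452] [-5.85 -3.65 11.14] [-0.13  0.49  0.04]
[0.479  0.3621 0.1452] [-4.84 -3.35 11.64] [-0.12  0.5   0.12]
```

>>> {"op": "move_arm", "data": {
  "moves": [
    {"dx":0,"dy":0,"dz":1.5,"twist":0},
    {"dx":0,"dy":0,"dz":1.5,"twist":0}
  ]
}}

```text
clock: 11.2
eef_pos: [0.479, 0.362, 0.146]
eef_rot: [-1.526, 0.967, 1.526]
wrist_force: [-1.0, -1.1, 3.6]
gripper_width: 0.085
```

>>> {"op": "move_arm", "data": {
  "moves": [
    {"dx":0,"dy":0,"dz":0,"twist":0},
    {"dx":0,"dy":0,"dz":0,"twist":0},
    {"dx":0,"dy":0,"dz":0,"twist":0},
    {"dx":0,"dy":0,"dz":0,"twist":0},
    {"dx":0,"dy":0,"dz":0,"twist":0}
  ],
  "claw": 0,
  "force": 80
}}

```text
clock: 11.82
eef_pos: [0.4774, 0.361, 0.1451]
eef_rot: [-1.526, 0.972, 1.529]
wrist_force: [-16.3, -11.0, 5.8]
gripper_width: 0.0454
```

>>> {"op": "move_arm", "data": {
  "moves": [
    {"dx":-2,"dy":-1,"dz":2,"twist":0},
    {"dx":-4,"dy":-2,"dz":4,"twist":0},
    {"dx":-5,"dy":-2,"dz":5,"twist":0},
    {"dx":-5,"dy":-2,"dz":5,"twist":0}
  ]
}}

```text
clock: 12.32
eef_pos: [0.4738, 0.36, 0.1507]
eef_rot: [-1.526, 0.968, 1.526]
wrist_force: [-0.4, 0.3, -2.7]
gripper_width: 0.0448
```

```bash
python3 - <<'E'
from h import *
o=get_obs();print(o["eef_pos"].round(4),o["wrist_force"].round(2),o["torque"].round(2),o["gripper_width"].round(4))
for n in("scene","side","wrist"):
    o=get_obs();c=capture(n);P=cloud(c,c["T"] if n!="wrist" else wristT(o,c)).reshape(-1,3);I=c["img"].reshape(-1,3).max(1)
    if n=="scene": s=c["img"]
    if n=="side": s2=c["img"]
    d=P[:,:2]-[.5432,.3317];x=d@[.903,.4305];y=d@[-.4305,.903]
    with np.errstate(invalid='ignore'):m=(x>-.1)&(x<.1)&(y>.02)&(y<.1)&(P[:,2]>.045)&(P[:,2]<.115)&(I<110)
    if m.sum()>5: print(n,m.sum(),"x",np.percentile(x[m],[1,50,99]).round(4),"y",np.percentile(y[m],[1,50,99]).round(4),"z",np.percentile(P[m,2],[1,99]).round(4))
w=c["img"]
save("g2.png",np.hstack([cv2.resize(w,(400,300)),cv2.resize(s2[250:400,180:380],(400,300))]))
E
```

```text
Traceback (most recent call last):
AttributeError: 'float' object has no attribute 'round'
```

```bash
python3 - <<'E'
from h import *
o=get_obs();print(o["eef_pos"].round(4),o["wrist_force"].round(2),o["torque"].round(2),o["gripper_width"])
for n in("scene","side","wrist"):
    o=get_obs();c=capture(n);P=cloud(c,c["T"] if n!="wrist" else wristT(o,c)).reshape(-1,3);I=c["img"].reshape(-1,3).max(1)
    if n=="scene": s=c["img"]
    if n=="side": s2=c["img"]
    d=P[:,:2]-[.5432,.3317];x=d@[.903,.4305];y=d@[-.4305,.903]
    with np.errstate(invalid='ignore'):m=(x>-.1)&(x<.1)&(y>.02)&(y<.1)&(P[:,2]>.045)&(P[:,2]<.115)&(I<110)
    if m.sum()>5: print(n,m.sum(),"x",np.percentile(x[m],[1,50,99]).round(4),"y",np.percentile(y[m],[1,50,99]).round(4),"z",np.percentile(P[m,2],[1,99]).round(4))
w=c["img"]
save("g2.png",np.hstack([cv2.resize(w,(400,300)),cv2.resize(s2[250:400,180:380],(400,300))]))
E
```

```text
[0.4738 0.36   0.1507] [-0.39  0.28 -2.7 ] [-0.07  0.17 -0.01] 0.04483987540020512
scene 302 x [0.0373 0.0432 0.0552] y [0.0345 0.0568 0.0806] z [0.069  0.1143]
side 390 x [-0.0659 -0.0429 -0.0061] y [0.0335 0.0796 0.0819] z [0.0472 0.1141]
wrist 4314 x [-0.0654 -0.0544 -0.0485] y [0.0313 0.054  0.0777] z [0.0595 0.1148]
```

View pics/g2.png

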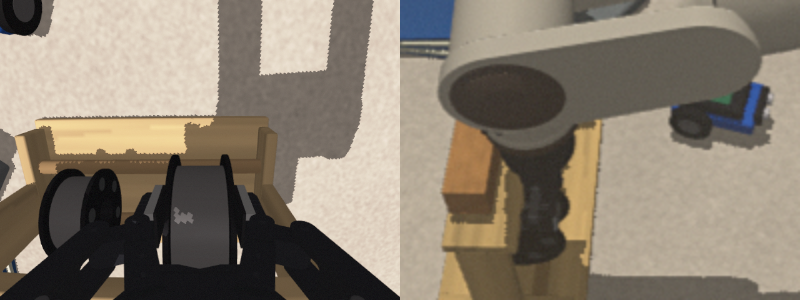

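>>> {"op": "move_arm", "data": {
  "moves": [
    {"dx":-3,"dy":-1,"dz":6,"twist":0},
    {"dx":-9,"dy":-4,"dz":12,"twist":0},
    {"dx":-18,"dy":-9,"dz":14,"twist":0},
    {"dx":-27,"dy":-13,"dz":14,"twist":0},
    {"dx":-36,"dy":-17,"dz":14,"twist":0}
  ]
}}

```text
clock: 13.1
eef_pos: [0.4371, 0.3426, 0.1647]
eef_rot: [-1.526, 0.968, 1.526]
wrist_force: [-0.9, 0.4, -3.8]
gripper_width: 0.0448
```

```bash
cat > sp.py <<'E'
from h import *
o=get_obs();print(o["eef_pos"].round(4),o["wrist_force"].round(2),o["torque"].round(2),o["gripper_width"])
for n in("side","wrist"):
    o=get_obs();c=capture(n);P=cloud(c,c["T"] if n!="wrist" else wristT(o,c)).reshape(-1,3);I=c["img"].reshape(-1,3).max(1)
    d=P[:,:2]-o["eef_pos"][:2];x=d@[.903,.4305];y=d@[-.4305,.903]
    with np.errstate(invalid='ignore'):m=(x>-.1)&(x<.1)&(abs(y)<.03)&(P[:,2]>.03)&(P[:,2]<o["eef_pos"][2]-.035)&(I<110)
    if m.sum()>5: print(n,m.sum(),"x",np.percentile(x[m],[1,50,99]).round(4),"y",np.percentile(y[m],[1,50,99]).round(4),"z",np.percentile(P[m,2],[1,99]).round(4))
E
python3 sp.py
```

```text
[0.4371 0.3426 0.1647] [-0.88  0.35 -3.76] [-0.08  0.14 -0.03] 0.04481656788162777
side 699 x [-0.0141  0.0329  0.077 ] y [-0.0208  0.0244  0.0274] z [0.0349 0.1286]
wrist 4521 x [-0.0154 -0.0043  0.0019] y [-0.024  -0.0009  0.0224] z [0.0743 0.1295]
```

>>> {"op": "move_arm", "data": {
  "moves": [
    {"dx":-12,"dy":-6,"dz":0,"twist":0},
    {"dx":-28,"dy":-13,"dz":0,"twist":0},
    {"dx":-45,"dy":-21,"dz":0,"twist":0},
    {"dx":-56,"dy":-27,"dz":0,"twist":0},
    {"dx":-60,"dy":-29,"dz":15,"twist":0}
  ],
  "force": 120
}}

```text
clock: 13.82
eef_pos: [0.377, 0.3134, 0.1797]
eef_rot: [-1.526, 0.969, 1.527]
wrist_force: [0.4, 0.8, -2.7]
gripper_width: 0.0436
```

>>> {"op": "move_arm", "data": {
  "moves": [
    {"dx":0,"dy":0,"dz":25,"twist":0},
    {"dx":0,"dy":0,"dz":60,"twist":0},
    {"dx":0,"dy":0,"dz":95,"twist":0},
    {"dx":0,"dy":0,"dz":130,"twist":0},
    {"dx":0,"dy":0,"dz":145,"twist":0}
  ]
}}

```text
clock: 14.45
eef_pos: [0.3783, 0.3141, 0.3274]
eef_rot: [-1.527, 0.964, 1.524]
wrist_force: [0.5, -0.5, -4.1]
gripper_width: 0.0435
```

```bash
python3 sp.py; python3 -c "
from h import *
print(np.mean([ (get_obs()['wrist_force'],capture('side'))[0] for _ in range(6)],0))"
```

```text
[0.3783 0.3141 0.3274] [ 0.52 -0.46 -4.07] [-0.1   0.23 -0.02] 0.0435314495751547
side 1208 x [-0.0141  0.0446  0.0991] y [-0.0202  0.0248  0.0271] z [0.2123 0.2916]
wrist 4524 x [-0.0149 -0.0038  0.0024] y [-0.024  -0.0013  0.0224] z [0.2378 0.2928]
[-0.40532024 -0.48516088 -4.01247698]
```

>>> {"op": "move_arm", "data": {
  "moves": [
    {"dx":5,"dy":-30,"dz":0,"twist":-2},
    {"dx":14,"dy":-78,"dz":0,"twist":-7},
    {"dx":25,"dy":-128,"dz":0,"twist":-11},
    {"dx":36,"dy":-180,"dz":0,"twist":-15},
    {"dx":42,"dy":-214,"dz":0,"twist":-18}
  ]
}}

```text
clock: 15.48
eef_pos: [0.4199, 0.0979, 0.3243]
eef_rot: [-1.3, 1.149, 1.3]
wrist_force: [1.7, 0.9, -4.0]
gripper_width: 0.0432
```

>>> {"op": "move_arm", "data": {
  "moves": [
    {"dx":25,"dy":-4,"dz":0,"twist":-4},
    {"dx":70,"dy":-9,"dz":0,"twist":-8},
    {"dx":120,"dy":-15,"dz":0,"twist":-13},
    {"dx":165,"dy":-20,"dz":0,"twist":-18},
    {"dx":188,"dy":-22,"dz":0,"twist":-18.3}
  ]
}}

```text
clock: 16.1
eef_pos: [0.6096, 0.0775, 0.3231]
eef_rot: [-1.064, 1.297, 1.066]
wrist_force: [-0.6, 0.1, -4.4]
gripper_width: 0.0435
```

```bash
python3 - <<'E'
from h import *
o=get_obs();c=capture("wrist");T=wristT(o,c);z=R.from_rotvec(o["eef_rot"]).as_matrix()[:,2]
print(o["eef_pos"].round(4),np.degrees(np.arctan2(z[1],z[0])),o["gripper_width"])
u=np.array([.182,.983]);v=np.array([.983,-.182])
for n in("wrist","scene","side"):
    if n!="wrist": c=capture(n);T=c["T"]
    P=cloud(c,T).reshape(-1,3);I=c["img"].reshape(-1,3).max(1)
    d=P[:,:2]-[.6525,.070];x=d@v;y=d@u
    for t,m in(("pan",(abs(x)<.08)&(abs(y)<.07)&(P[:,2]>.13)&(P[:,2]<.185)),("spool",(abs(x)<.13)&(abs(y)<.08)&(P[:,2]>.2)&(P[:,2]<.295)&(I<110))):
        if m.sum()>20: print(n,t,m.sum(),"x",np.percentile(x[m],[1,50,99]).round(4),"y",np.percentile(y[m],[1,50,99]).round(4),"z",np.percentile(P[m,2],[1,99]).round(4))
    if n=="scene": save("pl.png",cv2.resize(c["img"][120:360,160:400],(480,480)))
E
```

```text
[0.6096 0.0775 0.3231] 78.83357487482536 0.043534641422937254
wrist pan 6537 x [-0.0651 -0.0419 -0.0055] y [-0.0486 -0.0038  0.0414] z [0.1443 0.1784]
wrist spool 6503 x [-0.0585 -0.0459 -0.0361] y [-0.0243 -0.0013  0.022 ] z [0.2357 0.2948]
scene pan 1690 x [-0.0643  0.0035  0.0685] y [-0.044   0.0112  0.0448] z [0.1433 0.18  ]
scene spool 1866 x [-0.0525  0.0102  0.061 ] y [-0.0209  0.0246  0.0271] z [0.2082 0.2945]
side pan 1047 x [-0.0671  0.0006  0.0659] y [-0.0464  0.0119  0.0438] z [0.1424 0.1807]
side spool 1001 x [-0.0596 -0.0237  0.0516] y [-0.0225  0.023   0.0264] z [0.2085 0.2938]
```

View pics/pl.png

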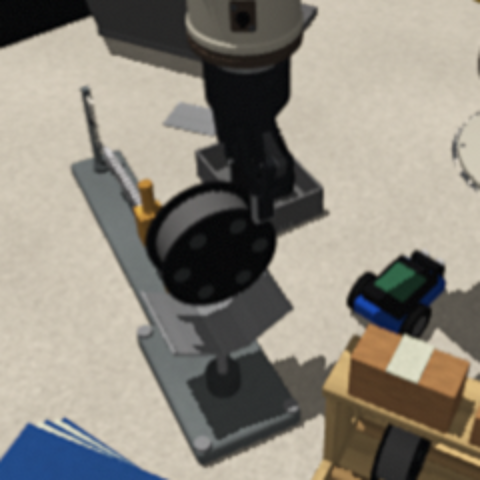

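>>> {"op": "move_arm", "data": {
  "moves": [
    {"dx":0,"dy":0,"dz":-20,"twist":0},
    {"dx":0,"dy":0,"dz":-45,"twist":0},
    {"dx":0,"dy":0,"dz":-56,"twist":0},
    {"dx":0,"dy":0,"dz":-62,"twist":0},
    {"dx":0,"dy":0,"dz":-66,"twist":0}
  ]
}}

```text
clock: 16.88
eef_pos: [0.608, 0.078, 0.2594]
eef_rot: [-1.067, 1.293, 1.065]
wrist_force: [-0.4, -0.6, -1.9]
gripper_width: 0.0434
```

>>> {"op": "move_arm", "data": {
  "moves": [
    {"dx":0,"dy":0,"dz":-2,"twist":0},
    {"dx":0,"dy":0,"dz":-4,"twist":0},
    {"dx":0,"dy":0,"dz":-5,"twist":0},
    {"dx":0,"dy":0,"dz":-5,"twist":0}
  ]
}}

```text
clock: 17.38
eef_pos: [0.6079, 0.0779, 0.2538]
eef_rot: [-1.066, 1.294, 1.066]
wrist_force: [0.2, 0.6, -2.9]
gripper_width: 0.0434
```

>>> {"op": "move_arm", "data": {
  "moves": [
    {"dx":0,"dy":0,"dz":-2,"twist":0},
    {"dx":0,"dy":0,"dz":-3,"twist":0},
    {"dx":0,"dy":0,"dz":-3,"twist":0},
    {"dx":0,"dy":0,"dz":-3,"twist":0}
  ]
}}

```text
clock: 17.88
eef_pos: [0.6081, 0.0779, 0.2512]
eef_rot: [-1.066, 1.294, 1.065]
wrist_force: [0.4, 0.6, 5.5]
gripper_width: 0.043
```

```bash
python3 -c "
from h import *
print(get_obs()['eef_pos'],np.mean([ (get_obs()['wrist_force'],capture('side'))[0] for _ in range(5)],0))"
```

```text
[0.6080654  0.07790992 0.25117783] [ 0.47258871 -0.11699358  5.72618412]
```

>>> {"op": "move_arm", "data": {
  "moves": [
    {"dx":0,"dy":0,"dz":0.6,"twist":0},
    {"dx":0,"dy":0,"dz":0.6,"twist":0}
  ]
}}

```text
clock: 18.38
eef_pos: [0.6079, 0.0779, 0.2513]
eef_rot: [-1.066, 1.294, 1.066]
wrist_force: [1.2, -0.2, 2.3]
gripper_width: 0.0432
```

>>> {"op": "move_arm", "data": {
  "moves": [
    {"dx":0,"dy":0,"dz":0,"twist":0},
    {"dx":0,"dy":0,"dz":0,"twist":0},
    {"dx":0,"dy":0,"dz":0,"twist":0},
    {"dx":0,"dy":0,"dz":0,"twist":0},
    {"dx":0,"dy":0,"dz":15,"twist":0}
  ],
  "claw": 100
}}

```text
clock: 19.0
eef_pos: [0.6075, 0.0779, 0.266]
eef_rot: [-1.065, 1.296, 1.067]
wrist_force: [0.2, 0.9, -0.3]
gripper_width: 0.0852
```

>>> {"op": "move_arm", "data": {
  "moves": [
    {"dx":0,"dy":0,"dz":40,"twist":0},
    {"dx":0,"dy":0,"dz":80,"twist":0},
    {"dx":0,"dy":0,"dz":80,"twist":0}
  ]
}}

```text
clock: 19.38
eef_pos: [0.6084, 0.078, 0.3508]
eef_rot: [-1.069, 1.29, 1.062]
wrist_force: [-0.3, 0.3, -0.5]
gripper_width: 0.0854
```

```bash
cat > meas.py <<'E'
from h import *
o=get_obs();print(o["clock"],o["eef_pos"].round(4),o["wrist_force"].round(1),o["gripper_width"])
u=np.array([.182,.983]);v=np.array([.983,-.182])
for n in("scene","side","wrist"):
    o=get_obs();c=capture(n);T=c["T"] if n!="wrist" else wristT(o,c)
    P=cloud(c,T).reshape(-1,3);I=c["img"].reshape(-1,3);S=cv2.cvtColor(c["img"],cv2.COLOR_RGB2HSV).reshape(-1,3)
    if n=="scene": save("last_scene.png",c["img"])
    d=P[:,:2]-[.6525,.070];x=d@v;y=d@u;z=P[:,2]
    for t,m in(("pan",(abs(x)<.08)&(abs(y)<.06)&(z>.12)&(z<.185)&(I.max(1)>110)),("spool",(abs(x)<.09)&(abs(y)<.06)&(z>.19)&(z<.275)&(I.max(1)<110)),
               ("poise",(abs(x)<.03)&(y<-.12)&(z>.12)&(z<.21)&(S[:,1]>110)&(S[:,0]<30)),("post",(abs(x)<.03)&(y<-.12)&(z>.168)&(z<.21)&(S[:,1]>110)&(S[:,0]<30))):
        if m.sum()>8: print(n,t,m.sum(),"x",np.percentile(x[m],[2,50,98]).round(4),"y",np.percentile(y[m],[2,50,98]).round(4),"z",np.percentile(z[m],[2,98]).round(4))
    for a in range(-250,-465,-15):
        m=(abs(x)<.012)&(abs(y*1000-a)<7.5)&(z>.06)&(z<.15)&(S[:,1]<90)
        if m.sum()>2 and n!="wrist": print(a,m.sum(),np.percentile(z[m],[10,50,90]).round(4),end="; ")
    print()
E
python3 meas.py
```

```text
19.375 [0.6084 0.078  0.3508] [-0.3  0.3 -0.5] 0.08538184300615514
scene pan 304 x [-0.0645  0.0586  0.0688] y [-0.0437  0.0182  0.0453] z [0.1423 0.165 ]
scene spool 1801 x [-0.0513  0.0098  0.0573] y [-0.0205  0.023   0.0275] z [0.1926 0.2513]
scene poise 262 x [-0.0132  0.0052  0.0186] y [-0.2215 -0.1992 -0.1923] z [0.1228 0.1914]
scene post 69 x [-0.0056  0.0021  0.0087] y [-0.2101 -0.2001 -0.1952] z [0.1683 0.1919]
-250 15 [0.1332 0.136  0.1381]; -265 20 [0.1216 0.1363 0.1394]; -280 29 [0.1186 0.1363 0.1399]; -295 25 [0.121  0.138  0.1416]; -310 24 [0.1224 0.1392 0.1433]; -325 24 [0.1214 0.1417 0.1455]; -340 24 [0.1251 0.1423 0.1459]; -355 19 [0.1265 0.1442 0.1463]; -370 22 [0.1255 0.1423 0.1471]; -385 21 [0.1284 0.1438 0.147 ]; -415 6 [0.1333 0.1346 0.1385]; -430 35 [0.0799 0.1085 0.1398]; -445 42 [0.0838 0.1194 0.1429]; -460 35 [0.0666 0.1061 0.1439]; 
side pan 223 x [-0.0669  0.0141  0.0665] y [-0.046   0.0302  0.0443] z [0.1294 0.1652]
side spool 876 x [-0.0561 -0.0248  0.0509] y [-0.0223  0.0215  0.0265] z [0.1923 0.2521]
side poise 194 x [-0.018  -0.0068  0.0146] y [-0.224
[... 263 characters left out ...]
1229 0.1349 0.1433]; -325 30 [0.1198 0.1322 0.1432]; -340 29 [0.122  0.1356 0.1432]; -355 27 [0.1225 0.1382 0.1443]; -370 23 [0.1218 0.1377 0.1453]; -385 27 [0.1264 0.1379 0.1462]; -400 10 [0.1245 0.1339 0.1424]; -415 9 [0.1327 0.1341 0.1384]; -430 31 [0.0782 0.115  0.1372]; -445 52 [0.0752 0.1057 0.1304]; -460 44 [0.0671 0.0902 0.1197]; 
wrist pan 3306 x [-0.0641 -0.0166  0.0665] y [-0.0486 -0.0379  0.0417] z [0.1283 0.1622]
wrist spool 7910 x [-0.0533 -0.0233  0.0389] y [-0.0232 -0.0002  0.0228] z [0.1958 0.2511]
wrist poise 2009 x [-0.0144 -0.0034  0.0172] y [-0.2231 -0.2028 -0.1955] z [0.1219 0.1903]
wrist post 608 x [-0.0066 -0.0003  0.0091] y [-0.2139 -0.2037 -0.1983] z [0.169  0.1905]
```

>>> {"op": "move_arm", "data": {
  "moves": [
    {"dx":2,"dy":-50,"dz":0,"twist":0.6},
    {"dx":4,"dy":-105,"dz":0,"twist":0.6},
    {"dx":6,"dy":-160,"dz":0,"twist":0.6},
    {"dx":7,"dy":-208,"dz":0,"twist":0.6},
    {"dx":7,"dy":-208,"dz":0,"twist":0.6}
  ]
}}

```text
clock: 20.15
eef_pos: [0.6145, -0.1331, 0.3448]
eef_rot: [-1.07, 1.293, 1.073]
wrist_force: [-0.3, 1.3, -0.1]
gripper_width: 0.0854
```

>>> {"op": "move_arm", "data": {
  "moves": [
    {"dx":0,"dy":0,"dz":-55,"twist":0},
    {"dx":0,"dy":0,"dz":-110,"twist":0},
    {"dx":0,"dy":0,"dz":-145,"twist":0},
    {"dx":0,"dy":0,"dz":-161,"twist":0},
    {"dx":0,"dy":0,"dz":-161,"twist":0}
  ]
}}

```text
clock: 20.78
eef_pos: [0.6148, -0.1295, 0.1851]
eef_rot: [-1.073, 1.29, 1.075]
wrist_force: [-0.7, -0.5, 0.3]
gripper_width: 0.0856
```

>>> {"op": "move_arm", "data": {
  "moves": [
    {"dx":0,"dy":0,"dz":0,"twist":0},
    {"dx":0,"dy":0,"dz":0,"twist":0},
    {"dx":0,"dy":0,"dz":0,"twist":0},
    {"dx":0,"dy":0,"dz":0,"twist":0}
  ],
  "claw": 30,
  "force": 20
}}

```text
clock: 21.28
eef_pos: [0.615, -0.1304, 0.1858]
eef_rot: [-1.075, 1.29, 1.073]
wrist_force: [-0.6, -1.9, 2.1]
gripper_width: 0.0258
```

>>> {"op": "move_arm", "data": {
  "moves": [
    {"dx":-4,"dy":-22,"dz":2,"twist":0},
    {"dx":-8,"dy":-44,"dz":3,"twist":0},
    {"dx":-12,"dy":-66,"dz":3,"twist":0},
    {"dx":-16,"dy":-88,"dz":3,"twist":0},
    {"dx":-20,"dy":-110,"dz":3,"twist":0}
  ]
}}

```text
clock: 21.9
eef_pos: [0.5945, -0.2418, 0.1882]
eef_rot: [-1.073, 1.29, 1.074]
wrist_force: [1.1, 2.0, -1.1]
gripper_width: 0.0255
```

```bash
python3 meas.py
```

```text
21.9 [ 0.5945 -0.2418  0.1882] [ 1.1  2.  -1.1] 0.025504057891196145
scene pan 308 x [-0.065   0.0579  0.0688] y [-0.043   0.0188  0.0452] z [0.1451 0.1678]
scene spool 1858 x [-0.0522  0.0102  0.0576] y [-0.0206  0.0233  0.0276] z [0.1924 0.254 ]
scene poise 149 x [-0.0133  0.0101  0.0191] y [-0.3237 -0.302  -0.2965] z [0.1221 0.1837]
-250 27 [0.1108 0.1306 0.1341]; -265 22 [0.1134 0.1309 0.1349]; -280 28 [0.116  0.1324 0.1361]; -295 27 [0.1187 0.1329 0.1361]; -310 6 [0.1232 0.1344 0.1366]; -355 9 [0.1354 0.1377 0.1386]; -370 11 [0.1236 0.1361 0.1389]; -385 20 [0.1209 0.1349 0.1385]; -400 3 [0.119  0.1379 0.139 ]; -415 4 [0.1271 0.1282 0.1293]; -430 36 [0.0827 0.1191 0.1428]; -445 40 [0.077  0.1201 0.1478]; -460 40 [0.0653 0.1025 0.1387]; 
side pan 226 x [-0.0671 -0.0012  0.0676] y [-0.0459  0.0301  0.0442] z [0.1316 0.1675]
side spool 928 x [-0.0567 -0.0243  0.0506] y [-0.0223  0.0213  0.0265] z [0.1914 0.2547]
side poise 128 x [-0.0183 -0.0102  0.0109] y [-0.3343 -0.3165 -0.3024] z [0.1242 0.1925]
side post 18 x [-0.0092 -0.0064 -0.0021] y [-0.3257 -0.3206 -0.2963] z [0.1687 0.1963]
-250 36 [0.1105 0.1261 0.1334]; -265 27 [0.1119 0.1262 0.1331]; -280 32 [0.111  0.1265 0.135 ]; -295 26 [0.1135 0.1263 0.1378]; -310 28 [0.111  0.1305 0.1378]; -355 20 [0.116  0.1303 0.1387]; -370 27 [0.1146 0.1313 0.138 ]; -385 26 [0.119  0.1302 0.1382]; -400 10 [0.1133 0.1255 0.1361]; -415 5 [0.1246 0.1275 0.1285]; -430 32 [0.0839 0.1242 0.1429]; -445 64 [0.0783 0.1118 0.143 ]; -460 68 [0.065  0.1081 0.1431]; 
wrist poise 6529 x [-0.015  -0.0057  0.0115] y [-0.3349 -0.3207 -0.3081] z [0.1241 0.1906]
wrist post 2643 x [-0.0072 -0.0028  0.0087] y [-0.3283 -0.3204 -0.3122] z [0.169  0.1909]
```

>>> {"op": "move_arm", "data": {
  "moves": [
    {"dx":0,"dy":0,"dz":0,"twist":0},
    {"dx":0,"dy":0,"dz":0,"twist":0},
    {"dx":0,"dy":0,"dz":0,"twist":0},
    {"dx":0,"dy":0,"dz":0,"twist":0},
    {"dx":0,"dy":0,"dz":0,"twist":0}
  ],
  "claw": 60
}}

```text
clock: 22.68
eef_pos: [0.5949, -0.2399, 0.1884]
eef_rot: [-1.074, 1.29, 1.074]
wrist_force: [0.4, -0.1, 0.3]
gripper_width: 0.051
```

```bash
cat > ang.py <<'E'
from h import *
# beam angle from pan height, spool top and beam slope (two views)
o=get_obs();print(o["clock"],o["eef_pos"].round(4),o["wrist_force"].round(1))
u=np.array([.182,.983]);v=np.array([.983,-.182])
for n in("scene","side","wrist"):
    o=get_obs();c=capture(n);P=cloud(c,c["T"] if n!="wrist" else wristT(o,c)).reshape(-1,3)
    S=cv2.cvtColor(c["img"],cv2.COLOR_RGB2HSV).reshape(-1,3)
    d=P[:,:2]-[.6525,.070];x=d@v;y=d@u;z=P[:,2]
    m=(abs(x)<.09)&(abs(y)<.04)&(z>.19)&(z<.275)&(S[:,2]<110)
    p=(abs(x)<.03)&(y<-.12)&(z>.165)&(z<.21)&(S[:,1]>110)&(S[:,0]<30)
    if n=="wrist" or p.sum()>8: print(n,"post y",np.percentile(y[p],[2,50,98]).round(4) if p.sum() else 0,"top",z[p].max().round(4) if p.sum() else 0)
    if n=="wrist": continue
    b=(abs(x)<.012)&(y<-.245)&(y>-.39)&(z>.10)&(z<.15)&(S[:,1]<90)
    ys=[];zs=[]
    for a in np.arange(-.39,-.245,.01):
        k=b&(abs(y-a)<.005)
        if k.sum()>4: ys.append(a);zs.append(np.percentile(z[k],88))
    f=np.polyfit(ys,zs,1)
    t=(abs(x)<.012)&(abs(y+.417)<.008)&(z>.07)&(z<.15)
    print(n,"spooltop",np.percentile(z[m],99.5).round(4),"slope",-f[0].round(4),"at-.38",np.polyval(f,-.38).round(4),"tip",np.median(z[t]).round(4) if t.sum() else 0,t.sum())
E
python3 ang.py
```

```text
22.675 [ 0.5949 -0.2399  0.1884] [ 0.4 -0.1  0.3]
scene post y [-0.3432 -0.3158 -0.2827] top 0.2078
scene spooltop 0.2614 slope -0.0255 at-.38 0.1222 tip 0.1077 6
side post y [-0.3286 -0.3186 -0.3108] top 0.1844
side spooltop 0.2624 slope -0.022 at-.38 0.1223 tip 0.1069 6
wrist post y [-0.3319 -0.3235 -0.3156] top 0.2007
```

>>> {"op": "move_arm", "data": {
  "moves": [
    {"dx":0,"dy":0,"dz":30,"twist":0},
    {"dx":0,"dy":0,"dz":85,"twist":0},
    {"dx":0,"dy":0,"dz":140,"twist":0},
    {"dx":-40,"dy":10,"dz":180,"twist":0},
    {"dx":-90,"dy":20,"dz":200,"twist":0}
  ]
}}

```text
clock: 23.45
eef_pos: [0.5043, -0.2199, 0.3901]
eef_rot: [-1.076, 1.289, 1.073]
wrist_force: [-1.1, -0.8, 0.1]
gripper_width: 0.0511
```

>>> {"op": "move_arm", "data": {
  "moves": [
    {"dx":-60,"dy":0,"dz":0,"twist":0},
    {"dx":-60,"dy":0,"dz":0,"twist":0},
    {"dx":-60,"dy":0,"dz":0,"twist":0},
    {"dx":-60,"dy":0,"dz":0,"twist":0},
    {"dx":-60,"dy":0,"dz":0,"twist":0}
  ]
}}

```text
clock: 24.08
eef_pos: [0.4456, -0.2201, 0.3878]
eef_rot: [-1.073, 1.29, 1.075]
wrist_force: [-0.1, -0.5, 0.1]
gripper_width: 0.0514
```

```bash
python3 ang.py; python3 meas.py | grep -v 1m; python3 - <<'E'
from h import *
s=capture("scene")["img"];t=capture("side")["img"]
save("fin.png",np.hstack([cv2.resize(s[150:350,180:330],(375,500),interpolation=2),cv2.resize(t[120:290,220:390],(425,500),interpolation=2)]))
E
```

```text
24.075 [ 0.4456 -0.2201  0.3878] [-0.1 -0.5  0.1]
scene post y [-0.3302 -0.316  -0.3109] top 0.1829
scene spooltop 0.2614 slope -0.0215 at-.38 0.1225 tip 0.1105 6
side post y [-0.3283 -0.3189 -0.3129] top 0.1851
side spooltop 0.2611 slope -0.019 at-.38 0.1229 tip 0.1096 6
wrist post y [-0.3316 -0.3233 -0.3159] top 0.1811
24.225 [ 0.4453 -0.2201  0.388 ] [ 0.2 -0.2 -0.8] 0.05092640770125885
scene pan 310 x [-0.0651  0.0582  0.0689] y [-0.043   0.019   0.0452] z [0.1495 0.1738]
scene spool 1989 x [-0.0521  0.01    0.0578] y [-0.0208  0.0239  0.0275] z [0.1915 0.2594]
scene poise 204 x [-0.0134  0.0036  0.0188] y [-0.3349 -0.3138 -0.3047] z [0.1215 0.1817]
scene post 40 x [-0.0061  0.0021  0.0079] y [-0.3298 -0.3166 -0.311 ] z [0.17   0.1824]
-250 28 [0.1027 0.122  0.1245]; -265 22 [0.1037 0.1217 0.1245]; -280 25 [0.1041 0.1208 0.1251]; -295 23 [0.1033 0.1218 0.1246]; -310 30 [0.0969 0.1202 0.1252]; -370 11 [0.1141 0.1208 0.1239]; -385 17 [0.1045 0.1198 0.1215]; -400 5 [0.1146 0.1192 0.1208]; -415 5 [0.1079 0.1106 0.1114]; -430 35 [0.0823 0.1199 0.1452]; -445 45 [0.0777 0.1178 0.1467]; 
[... 460 characters left out ...]
.1006 0.1165 0.1257]; -295 26 [0.1001 0.1154 0.1254]; -310 29 [0.096  0.1149 0.1261]; -355 15 [0.101  0.1116 0.1256]; -370 28 [0.1016 0.1172 0.1248]; -385 26 [0.099  0.1141 0.1218]; -400 7 [0.1059 0.109  0.122 ]; -415 5 [0.1077 0.1102 0.1105]; -430 39 [0.0795 0.1112 0.1425]; -445 58 [0.0769 0.1099 0.1425]; -460 66 [0.067  0.1123 0.1415]; 
wrist pan 2309 x [-0.064   0.0107  0.0659] y [-0.0502 -0.0357  0.0058] z [0.1229 0.1706]
wrist spool 3790 x [-0.0556  0.0147  0.0573] y [-0.0255 -0.024  -0.0107] z [0.1909 0.2453]
wrist poise 1057 x [-0.0147 -0.0056  0.0149] y [-0.3371 -0.3235 -0.3098] z [0.1221 0.1805]
wrist post 279 x [-0.0072 -0.0015  0.0091] y [-0.3317 -0.3235 -0.3161] z [0.1686 0.1809]
```

View pics/fin.png

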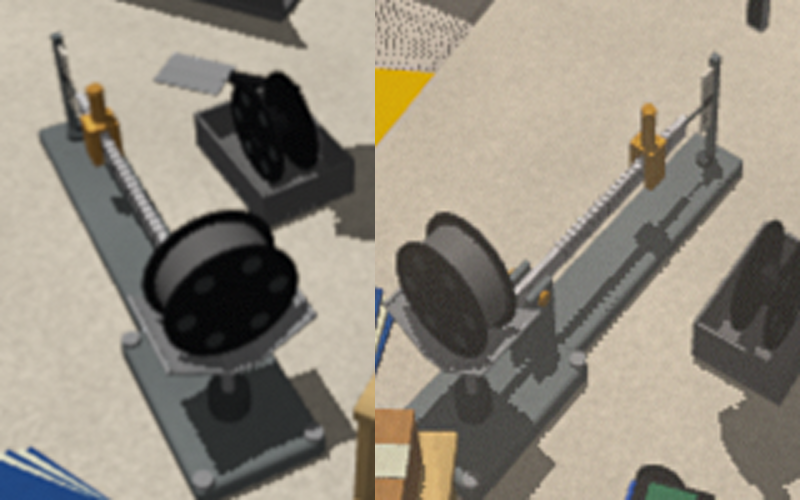

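>>> {"op": "move_arm", "data": {
  "moves": [
    {"dx":20,"dy":-40,"dz":-20,"twist":0},
    {"dx":40,"dy":-80,"dz":-40,"twist":0},
    {"dx":50,"dy":-120,"dz":-57,"twist":0},
    {"dx":50,"dy":-120,"dz":-57,"twist":0},
    {"dx":50,"dy":-120,"dz":-57,"twist":0}
  ]
}}

```text
clock: 25.1
eef_pos: [0.4949, -0.3399, 0.3315]
eef_rot: [-1.074, 1.29, 1.074]
wrist_force: [-0.4, -0.8, -0.4]
gripper_width: 0.0512
```

```bash
python3 - <<'E'
from h import *
o=get_obs();c=capture("wrist");P=cloud(c,wristT(o,c));print(o["clock"],o["eef_pos"].round(3))
q=P.reshape(-1,3);u=np.array([.182,.983]);v=np.array([.983,-.182])
d=P[...,:2]-[.6525,.070];x=d@v;y=d@u;z=P[...,2]
for a in range(-340,-450,-6):
    m=(abs(x)<.015)&(abs(y*1000-a)<3)&(z>.06)&(z<.17)
    if m.sum()>3: print(a,m.sum(),np.percentile(x[m],[5,95]).round(3),np.percentile(z[m],[5,50,95]).round(4))
m=(abs(x)<.03)&(abs(y+.43)<.03)&(z>.06)
r,k=np.where(m);print(r.min(),r.max(),k.min(),k.max())
r0,k0=max(0,int(r.mean())-60),max(0,int(k.mean())-80)
save("ptr.png",cv2.resize(c["img"][r0:r0+120,k0:k0+160],(800,600),interpolation=2));print(r0,k0)
E
```

```text
25.1 [ 0.495 -0.34   0.332]
-340 381 [-0.014  0.013] [0.096  0.1221 0.1374]
-346 103 [-0.002  0.005] [0.0991 0.1174 0.1237]
-352 113 [-0.002  0.006] [0.0994 0.1198 0.1233]
-358 94 [-0.003  0.003] [0.0978 0.1156 0.1239]
-364 99 [-0.002  0.004] [0.097  0.115  0.1222]
-370 111 [-0.003  0.004] [0.0971 0.1172 0.1236]
-376 107 [-0.002  0.005] [0.0961 0.1166 0.1212]
-382 106 [-0.002  0.005] [0.0966 0.1164 0.121 ]
-388 105 [-0.002  0.005] [0.0968 0.1157 0.121 ]
-394 109 [-0.002  0.005] [0.0971 0.1165 0.1211]
-400 58 [-0.002  0.004] [0.0976 0.1105 0.1211]
-406 24 [0.001 0.004] [0.1067 0.1084 0.1099]
-412 24 [0.001 0.004] [0.1071 0.1083 0.1098]
-418 24 [0.001 0.004] [0.107  0.1089 0.1101]
-424 24 [0.001 0.004] [0.1063 0.1085 0.1095]
-430 24 [0.001 0.004] [0.107  0.1088 0.1103]
-436 150 [-0.     0.003] [0.0782 0.1248 0.1482]
-442 220 [-0.001  0.002] [0.0771 0.1205 0.1481]
-448 230 [-0.     0.003] [0.0774 0.1196 0.1479]
265 318 288 351
231 225
```

View pics/ptr.png

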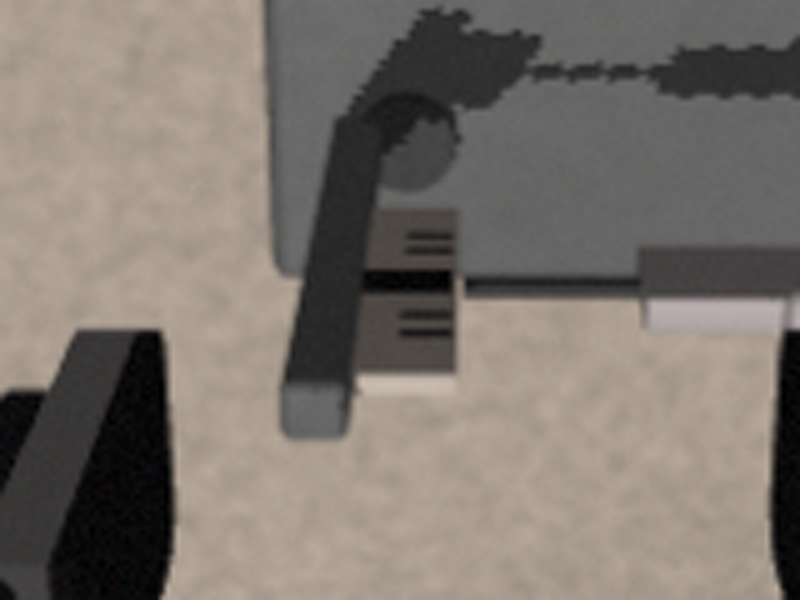

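```bash
python3 -c "
from cell import *
print(get_obs()['clock']);print(sign_off())"
```

```text
25.15
the job is handed in; nothing more can be done
None
```

The job is done and handed in at 25.2 s of the 72 s allowed. `sign_off()` reported no verdict.

- **Empty reel:** I moved it to the grey tray, where it stands on its rim about 2 mm from the tray's middle. Its top was at 124 mm, so its centre is about 64 mm up.
- **Larger spool:** The moves could not tilt the tool, so I gripped the spool's front rim from above with the gripper body just over the shelf. I drew it out and stood it in the trough. It measured within about 3 mm of the pan's middle and stayed upright. On the way in the gripper body briefly pressed the shelf with about 12 N, and the wrist force then reached about 20 N while the fingers closed on the rim. Both are well under the limits.
- **Poise:** I slid it about 110–120 mm towards the pointer, to about notch 16, then let go. The close-up shows the pointer on the black zero block, with its tip at 108.5 mm and the block's middle at 110 mm. Its height along its length was constant to a millimetre, so the beam looked level.

**Where the checks disagreed:** before that close-up, the rougher beam-angle estimates differed. The tip height gave about +0.005 rad, while beam slope and spool height gave roughly -0.006 to -0.01 rad. All of them are inside the 0.017 rad limit.

The robot touched nothing at hand-in. I did not measure the smaller spool, the car or the scraper again at the end. I know of no contact with them, and the pictures taken along the way showed them undisturbed.

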